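Set the dust port's iris lever to its mark and start the extractor

ROBOT

A 6-joint arm with a two-finger parallel gripper is mounted at the origin on the work surface. World frame = base frame: x ahead of the robot, y to its left, z up, the work surface at z = 0. Lengths are in mm, angles in rad, forces in N, time in s.
With the tool pointing down it reaches from about 350 to 975 mm from the base axis. Payload 7.1 kg.
Tool frame: the origin (TCP) lies at the very end of the fingers, on their centre line; the grasp point (between the pads) lies 19 mm behind it (ctrl.grasp_offset is the distance from the TCP to the grasp point, in mm); z points along the fingers, y is the line along which they close (so a half turn about z gives the same grasp; the last joint's range is limited). The gripper opens to 88 mm and grips with 3 to 60 N. Pads are 20 mm wide; open, the fingers measure 115 mm over their backs; the gripper's body (75 mm by 178 mm) begins 61 mm behind the grasp point.
Start: joints at [-1.222, 0.423, 1.63, -0, 1.089, -0.019], TCP at [224.743, -583.177, 199.875] pointing down, gripper open.
Joint ranges: [-3, 3], [-0.9, 2.11], [0.09, 2.58], [-1.31, 4.45], [0.11, 2.69], [-2.54, 2.54]. Speed limits (rad/s): [2.39, 2.39, 3.01, 3.14, 3.14, 3.14].

INTERFACE

Orientations are given as a rotation vector (axis times angle).
In Python, from workcell import ctrl, viewer, ticket, models gives the robot as it stands.
- The arm moves only by the tool play_rows, never from a script. Its arguments are lists of equal length, an entry for each row: "dp": the shift along the world's x, y, z in mm, a list of three; "yaw": the turn about the world's z in degrees. In form: {"dp": [[tx, ty, tz], ...], "yaw": [yaw, ...]}. A call has 1 to 8 rows; each row shifts and turns the commanded pose from where the row before left it; what a row does not reach is not made up. A row lasts 1/12 s, in which the tool goes at most 41.7 mm and 7.16 degrees, less where a joint would pass 70% of its speed; a pose out of reach is approached as far as the arm can. A call is refused whole if a number of a shift passes 41.7 or a number of a turn 7.16, either way. A call with a gripper value outside its range is refused whole. "gripper" is the closure, from 0 (fully open) to 1 (shut), set as the call begins (left out, the last holds). The fingers move at their own pace and stop on an object; the grip force is fixed at half the most. Time passes only in rows, so rows that do not move let the fingers close. It gives the time, the measured TCP pose, the force, the opening and the grip force at its end, in the units of the state.
- ctrl.get_obs(): the state, without advancing time (a new reading comes with each control period).
- viewer.get_image(name): name is "scene" or "side" or "wrist"; returns a dict with "pixels" (384x512x3 uint8, red, green, blue), "range_z" (384x512 float32, mm along the optical axis (not along the pixel's ray), 0 where there is no reading), "fx", "fy", "cx", "cy" (pixels), "dist_coeffs" ([k1, k2, p1, p2, k3] as OpenCV has them; the pictures are not rectified), "T" (4x4, takes a point from camera to world coordinates); the wrist camera has in their place "hand_eye" (4x4, takes a point from camera to tool coordinates, whose origin is the TCP and whose axes are the flange's). Camera axes: x right, y up, looking along -z (the intrinsics and any distortion apply to the point x, -y, -z); pixel columns grow to the right and rows downward; lengths in mm; the calibration is good to about 2 mm. A picture is of the moment at which its call begins: read the wrist's pose just before it.
- ticket.close_job(): hands the job in; it is judged then, once.
Trained networks look in a picture, given as the dict that the camera call returned (one of the last four; its "shot" number tells which), for a name from the list of things; names that differ only in an ending like _2 or _b are one class to them, and where a whole thing is asked for, a point or a joint stands for the part that bears it (a point fixed in the world has none). Each returns a list of dicts, best first, with "conf" (0 to 1); they miss things now and then, are a little off and sometimes report something else, mostly with a low value. They report only what shows in the picture. A call takes as long as a camera call. They do not tell look-alikes from the thing itself.
- models.look_for(picture, name): "bbox" ([centre column, centre row, width, height] in pixels, round what is visible of it).
- models.landmark_of(picture, name): "location" ([column, row] in pixels: a listed point, or the origin of a listed thing).
The state is a dict: "t": time; "qpos": joint angles; "qvel": joint speeds; "joint_torque": joint torques, N m; "ee_pos": TCP position; "orientation": TCP orientation; "ft_force": force on the tool from outside, world axes, zero at the start; "moment": the same for the moment, N m; "width": finger opening in mm; "grasp_force": force on a finger pad.
Only numpy, scipy, OpenCV 4.12 (cv2) and the standard library are available. Lean on these libraries where they do the work, as an engineer would, in place of code of your own. Each camera call takes 0.05 s, during which the arm holds its last target. There are 200 camera calls.

TASK

Gently push the blue knob of the dust port's iris lever around its arc, without pinching it or forcing it, until the steel lever arm lies within the red mark on the white scale. Then, and only then, press the green start button all the way down and let it come back up. Do it by pushing and touching only, and leave the glue bottle, chisel, little wooden winnower and spool where they are.

Things in the scene. Friction and masses are not known exactly. Their poses are not given: they have to be found in the camera images.
- port: round dust port lying flat on the bench, fixed, 256 mm across; its origin is the centre of its underside on the bench top, on the vertical axis of the iris ring; its x axis points to the middle of the scale (lever value 0), z up. White scale disc of radius 122 mm, top 14 mm above the bench, with black ticks every 0.19 rad; on it turns the aluminium iris ring, radius 84 mm, top 34 mm up. Two 8 mm stop pins, 28 mm high, stand at radius 104 mm, 1.07 rad either side of the x axis
- lever (a joint): angle in rad of the iris ring and its lever about the port's z axis: 0 when the lever lies along the port's x axis, growing anticlockwise seen from above; limits -1 to 1. It stays wherever it is left; about 2 N at the knob turns it. It starts on the clockwise side of the red mark, at a random angle
- lever_knob (a point): centre of the flat top of the blue lever knob: an upright cylinder 18 mm in diameter, from 35 mm to 85 mm above the bench, on the end of the lever at radius 150 mm from the port's axis. It moves with the lever
- lever_pointer (a point): point on the centre line of the lever arm's top face, over the scale at radius 105 mm from the port's axis, 38 mm above the bench; the steel arm is straight, radial, 8 mm wide and 6 mm thick. It moves with the lever
- mark_mid (a point): middle of the red mark, a flat strip 16 mm wide along the arc and 36 mm long radially, lying on the white scale at radius 105 mm, its top 16 mm above the bench. The lever arm passes over it. It stays where it is unless pushed, and must not be moved
- mark (a joint): angle in rad of the red mark about the port's z axis, measured as the lever's angle: the lever is set when both angles are equal
- start (a joint): how far the green start button is pressed, in m: 0 up, 0.006 fully down; a spring brings it back, about 5 N holds it fully down
- start_top (a point): centre of the top face of the green start button (32 mm in diameter, pressed straight down, 6 mm travel), in a black collar on top of a yellow switch box (75 x 75 x 32 mm) fixed to the bench; moves with the button. It stands left or right of the port
- glue_mid (a point): middle of the glue bottle, white with an orange cap, 52 mm in diameter, 105 mm high, standing loose on the opposite side of the port from the button; leave alone
- chisel_mid (a point): middle of the chisel, about 240 mm long, 24 mm thick, lying loose roughly along y beyond the port; leave alone
- model_mid (a point): middle of the little wooden winnower model, about 110 x 80 x 100 mm high, standing loose beyond the port to the left; leave alone
- spool_mid (a point): middle of the turned wooden spool, 36 mm in diameter, 42 mm high, standing loose on the robot's side of the port, to the left; leave alone
Mind the look-alikes: they are no part of the job. Of the things that look like the part that bears start, the smallest one is meant.

How it is judged:
By the outcome, as a careful person would: the job done as asked, in the order asked, and still so for the second after the job is handed in, with the robot touching nothing.
It also fails if it takes over 58 s, if anything falls off the work surface, if the arm or the gripper's body presses on something with over 40 N, if the wrist force passes 120 N, or if a joint passes its speed limit or range.

## Working session

There is one attempt and no reset: what is moved stays moved. The work goes in short steps, Python scripts to look and compute and a tool call to move; the robot and the scene stay as the last step left them, time stands still between calls to the robot, and variables do not carry over. Pictures are saved under pics/ and viewed, at most 10 in all, crops included, and the job is handed in when it is done.

Besides the shell and the picture viewer there is one more tool, called as name(argument=value, ...), one argument or row to a line, values as JSON. play_rows: Moves the arm, as the interface text tells. Its arguments: {"type":"object","properties":{"dp":{"type":"array"},"yaw":{"type":"array"},"gripper":{"type":"number"}},"required":["dp","yaw"]}

```bash
mkdir -p pics
cat > h.py <<'E'
import numpy as np, cv2
from scipy.spatial.transform import Rotation as R
from workcell import ctrl, viewer, ticket, models
def shot(name):
    o=ctrl.get_obs(); p=viewer.get_image(name)
    if name=="wrist":
        T=np.eye(4);T[:3,:3]=R.from_rotvec(o["orientation"]).as_matrix();T[:3,3]=o["ee_pos"]
        p["W"]=T@np.array(p["hand_eye"])
    else: p["W"]=np.array(p["T"])
    return p
def ray(p,uv):
    K=np.array([[p["fx"],0,p["cx"]],[0,p["fy"],p["cy"]],[0,0,1.]])
    n=cv2.undistortPoints(np.array([[uv]],float),K,np.array(p["dist_coeffs"],float))[0,0]
    return p["W"][:3,3], p["W"][:3,:3]@np.array([n[0],-n[1],-1.])
def atz(p,uv,z):
    c,d=ray(p,uv); return c+d*(z-c[2])/d[2]
def depth(p,uv):
    c,d=ray(p,uv); return c+d*p["range_z"][int(round(uv[1])),int(round(uv[0]))]
def save(p,f,crop=None,s=1):
    im=p["pixels"][...,::-1]
    if crop: a,b,c,d=crop; im=im[b:d,a:c]
    cv2.imwrite("pics/"+f,cv2.resize(im,None,fx=s,fy=s,interpolation=cv2.INTER_CUBIC))
E
python3 - <<'E'
from h import *
Z=dict(port=0,lever_knob=85,lever_pointer=38,mark_mid=16,start_top=None,glue_mid=52,spool_mid=21,model_mid=50,chisel_mid=12)
ims=[]
for n in("scene","side"):
    p=shot(n); ims.append(p["pixels"])
    for k,z in Z.items():
        for r in models.landmark_of(p,k)[:4]:
            uv=r["location"]; print(n,k,round(r["conf"],2),np.round(uv),np.round(depth(p,uv)), np.round(atz(p,uv,z)) if z is not None else "")
    for r in models.look_for(p,"start"): print(n,"startbox",round(r["conf"],2),np.round(r["bbox"]))
    save(p,n+"0.png",s=1.5)
E
```

```text
scene port 0.93 [269. 195.] [512.   3.  15.] [498.   3.   0.]
scene lever_knob 0.74 [228. 199.] [ 603. -110.   85.] [ 603. -110.   85.]
scene lever_pointer 0.6 [241. 204.] [575. -76.  39.] [574. -76.  38.]
scene mark_mid 0.42 [280. 218.] [603.  38.  16.] [604.  38.  16.]
scene start_top 0.68 [258. 274.] [797. -13.  22.] 
scene start_top 0.65 [146. 133.] [ 314. -415.   73.] 
scene start_top 0.58 [163. 211.] [ 644. -284.   70.] 
scene start_top 0.42 [149. 176.] [ 496. -361.   54.] 
scene spool_mid 0.55 [332. 167.] [396. 196.  33.] [382. 198.  21.]
scene model_mid 0.76 [372. 255.] [760. 265.  77.] [740. 273.  50.]
scene chisel_mid 0.63 [261. 275.] [801.  -7.  26.] [792.  -7.  12.]
scene startbox 0.75 [163. 209.  18.  14.]
scene startbox 0.65 [150. 178.   9.   9.]
scene startbox 0.62 [147. 136.   8.  13.]
side port 0.96 [273. 219.] [502.   5.  16.] [511. -14.   0.]
side port 0.71 [286. 266.] [373. 195.  25.] [383. 170.   0.]
side lever_knob 0.74 [256. 178.] [ 677. -218.    1.] [614. -98.  85.]
side lever_pointer 0.83 [268. 192.] [ 595. -154.    1.] [ 571. -104.   38.]
side mark_mid 0.53 [241. 215.] [606.  28.  15.] [605.  29.  16.]
side start_top 0.6 [363. 160.] [ 317. -408.   69.] 
side start_top 0.58 [312. 162.] [ 499. -348.   51.] 
side start_top 0.47 [273. 157.] [ 635. -282.   71.] 
side glue_mid 0.7 [212. 284.] [492. 383.  77.] [507. 363.  52.]
side spool_mid 0.71 [283. 266.] [378. 202.  28.] [381. 196.  21.]
side model_mid 0.78 [165. 243.] [713. 287.  55.] [718. 282.  50.]
side chisel_mid 0.47 [198. 195.] [795.  -2.  22.] [804. -14.  12.]
side startbox 0.39 [314. 160.   8.   1.]
```

View pics/scene0.png

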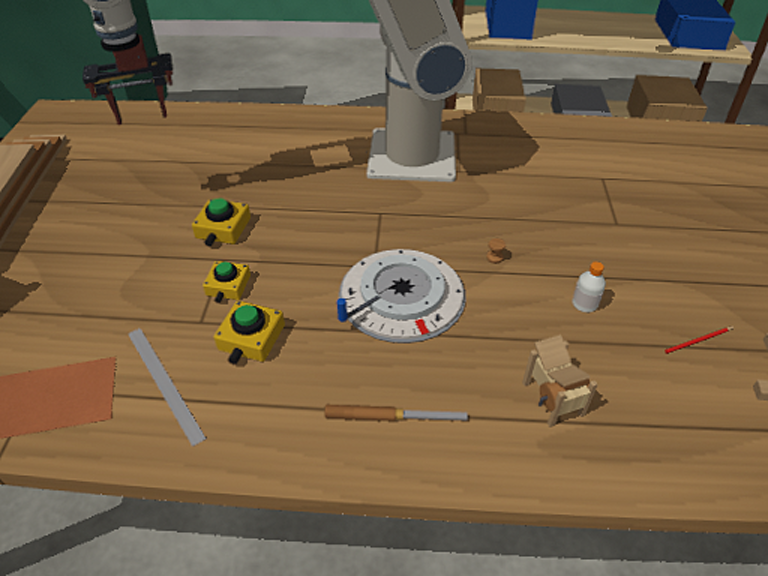

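View pics/side0.png

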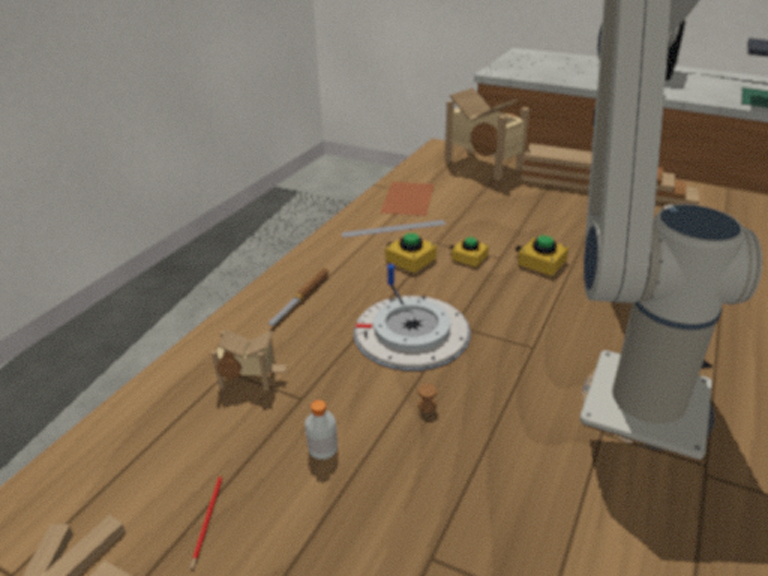

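The choices for the button, in native scene pixels, are the boxes at (146,138), (150,180) and (164,211). The middle one at (150,180) is clearly the smallest, near world (498,-355). The lever knob is at (228,205) and the red mark at (280,218). Next I'll check the choice with a close crop.

Run:
```python
from h import *
o=ctrl.get_obs(); print(R.from_rotvec(o["orientation"]).as_matrix().round(2)); 
p=shot("wrist"); print(np.round(p["hand_eye"],2),p["fx"]); print(o["width"])
```

```text
[[ 0.93  0.36 -0.  ]
 [ 0.36 -0.93 -0.  ]
 [-0.   -0.   -1.  ]]
[[   0.      0.96    0.28   79.15]
 [   1.     -0.      0.     -0.58]
 [   0.      0.28   -0.96 -184.88]
 [   0.      0.      0.      1.  ]] 278.4375747086017
87.67163683989017
```

play_rows(
  dp=[
    [20,35,20],
    [25,33,20],
    [25,33,20],
    [25,33,20],
    [25,33,20],
    [25,33,20],
    [25,33,10],
    [25,33,0],
  ],
  yaw=[0,0,0,0,0,0,0,0],
  gripper=1,
)

```text
t: 1.82
ee_pos: [407.7, -335.4, 321.8]
orientation: [3.085, 0.573, 0.005]
ft_force: [1.6, -0.7, 0.3]
width: 38.0
grasp_force: 0.0
```

play_rows(
  dp=[
    [10,30,0],
    [10,30,0],
    [10,30,0],
    [0,20,0],
    [0,0,0],
  ],
  yaw=[0,0,0,0,0],
)

```text
t: 2.23
ee_pos: [436.1, -222.9, 318.9]
orientation: [-3.087, -0.58, -0.0]
ft_force: [1.0, 0.7, -0.2]
width: 4.7
grasp_force: 0.0
```

```bash
cat > m.py <<'E'
from h import *
import sys
p=shot("wrist"); print(ctrl.get_obs()["ee_pos"].round() if hasattr(ctrl.get_obs()["ee_pos"],"round") else ctrl.get_obs()["ee_pos"])
for k,z in dict(port=0,lever_knob=85,lever_pointer=38,mark_mid=16,start_top=None).items():
    for r in models.landmark_of(p,k)[:4]:
        uv=r["location"]; print(k,round(r["conf"],2),np.round(uv),depth(p,uv).round(1), atz(p,uv,z).round(1) if z is not None else "")
save(p,sys.argv[1],s=1.5); np.save("last.npy",p,allow_pickle=True)
E
python3 m.py w1.png
```

```text
[ 436. -225.  319.]
port 0.67 [150.  70.] [501.  -10.9  16.8] [500.7  -4.5   0. ]
lever_knob 0.66 [224.  15.] [ 605.4 -110.7   86.7] [ 605.8 -110.4   85. ]
lever_pointer 0.97 [202.  36.] [576.7 -79.4  36.9] [576.5 -79.7  38. ]
mark_mid 0.66 [227.  15.] [ 606.8 -113.6   85.1] [ 622.8 -100.4   16. ]
start_top 0.88 [345.  44.] [ 636.9 -280.9   70.9] 
start_top 0.84 [350. 149.] [ 503.9 -359.6   54.3] 
start_top 0.47 [334. 259.] [ 476.4 -232.4  428.3]
```

View pics/w1.png

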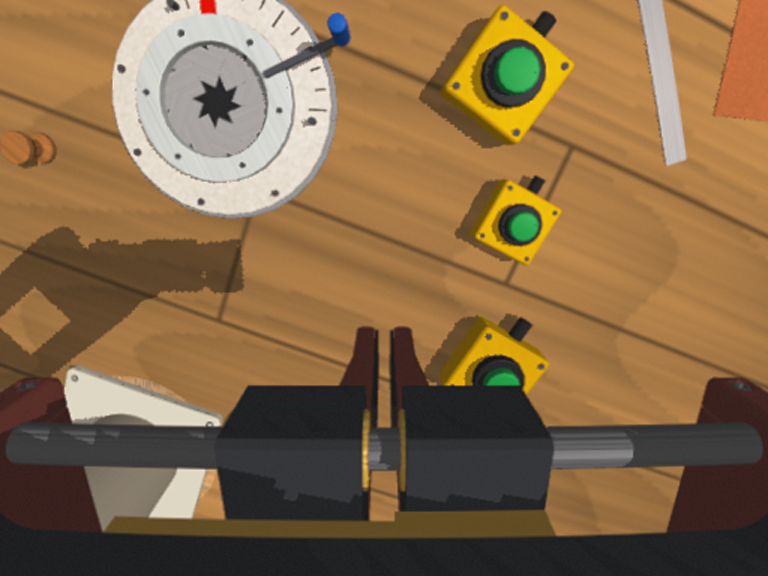

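The small button is confirmed at crop pixel (523,225), which is (504,-360,54). The larger ones are at (515,68) and (500,375). The knob is at (340,30), and the red mark is at (207,5), at the top edge of the frame.

play_rows(
  dp=[
    [24,15,-20],
    [24,15,-30],
    [24,15,-30],
    [24,15,-30],
    [24,15,-30],
    [21,12,-30],
    [0,0,-25],
    [0,0,0],
  ],
  yaw=[4,4,4,4,4,3,0,0],
)

```text
t: 3.2
ee_pos: [574.3, -138.4, 118.3]
orientation: [-2.907, -1.177, 0.011]
ft_force: [-0.8, 2.0, -0.7]
width: 0.4
grasp_force: 0.0
```

```bash
python3 m.py w2.png
```

```text
[ 575. -139.  121.]
port 0.83 [123. 144.] [507.8  -9.8  16.9] [500.4  -5.4   0. ]
lever_knob 0.59 [260. 156.] [ 606.5 -111.7   84.7] [ 606.6 -111.7   85. ]
lever_pointer 0.87 [214. 145.] [577.5 -78.9  38. ] [577.5 -78.9  38. ]
mark_mid 0.8 [136.  42.] [594.9  40.4  16.4] [594.9  40.6  16. ]
start_top 0.74 [409. 254.] [ 636.3 -280.3   71.4]
```

play_rows(
  dp=[
    [1,0,-16],
    [1,0,-16],
    [1,0,-16],
    [0,0,-15],
    [0,0,0],
  ],
  yaw=[0,0,0,0,0],
)

```text
t: 3.92
ee_pos: [578.8, -139.1, 59.9]
orientation: [-2.911, -1.177, 0.002]
ft_force: [-0.1, -0.1, -0.8]
width: 0.1
grasp_force: 0.0
```

Run:
```python
from h import *
P=lambda f:np.array([501,-3])+151.2*np.array([np.cos(np.radians(f)),np.sin(np.radians(f))])
cur=np.array([578.8,-139.1]); print((P(-57.5)-cur).round(1))
f=-57.5; s=2.5; c=P(f)
out=[]
while f<2.4:
    f+=s; d=np.round(P(f)-c,1); c=c+d; out.append([*map(float,d),0])
for i in range(0,len(out),8): print(out[i:i+8])
```

```text
[3.4 8.6]
[[5.5, 3.7, 0], [5.3, 3.9, 0], [5.1, 4.1, 0], [5.0, 4.3, 0], [4.8, 4.6, 0], [4.5, 4.8, 0], [4.4, 4.9, 0], [4.1, 5.2, 0]]
[[3.9, 5.3, 0], [3.7, 5.5, 0], [3.4, 5.6, 0], [3.2, 5.8, 0], [2.9, 5.9, 0], [2.7, 6.1, 0], [2.3, 6.1, 0], [2.2, 6.3, 0]]
[[1.8, 6.3, 0], [1.6, 6.4, 0], [1.3, 6.5, 0], [1.0, 6.5, 0], [0.7, 6.5, 0], [0.4, 6.6, 0], [0.2, 6.6, 0], [-0.2, 6.6, 0]]
```

play_rows(
  dp=[
    [3.4,8.6,0],
    [5.5,3.7,0],
    [5.3,3.9,0],
    [5.1,4.1,0],
    [5.0,4.3,0],
    [4.8,4.6,0],
    [4.5,4.8,0],
  ],
  yaw=[0,0,1,2.5,2.5,2.5,2.5],
)

```text
t: 4.5
ee_pos: [614.9, -104.6, 62.5]
orientation: [2.782, 1.457, 0.002]
ft_force: [-2.8, -0.2, 4.3]
width: 1.0
grasp_force: 2.1
```

play_rows(
  dp=[
    [4.4,4.9,0],
    [4.1,5.2,0],
    [3.9,5.3,0],
    [3.7,5.5,0],
    [3.4,5.6,0],
    [3.2,5.8,0],
    [2.9,5.9,0],
  ],
  yaw=[2.5,2.5,2.5,2.5,2.5,2.5,2.5],
)

```text
t: 5.08
ee_pos: [639.8, -66.1, 62.4]
orientation: [2.529, 1.863, 0.0]
ft_force: [-4.8, -0.2, 5.4]
width: 0.4
grasp_force: 2.6
```

play_rows(
  dp=[
    [2.7,6.1,0],
    [2.3,6.1,0],
    [2.2,6.3,0],
    [1.8,6.3,0],
    [1.6,6.4,0],
    [1.3,6.5,0],
    [0,0,0],
  ],
  yaw=[2.5,2.5,2.5,2.5,2.5,2.5,0],
)

```text
t: 5.67
ee_pos: [651.7, -27.5, 62.5]
orientation: [2.263, 2.178, 0.001]
ft_force: [-4.2, 2.7, 6.0]
width: 0.3
grasp_force: 3.1
```

```bash
python3 m.py w3.png
```

```text
[652. -28.  62.]
port 0.89 [ 92. 176.] [510.9  -0.   15.9] [501.   -3.6   0. ]
lever_knob 0.81 [255. 215.] [652.7 -13.8  85.2] [652.7 -13.9  85. ]
lever_pointer 0.65 [197. 193.] [607.1 -12.1  37.8] [607.2 -12.1  38. ]
mark_mid 0.82 [186. 126.] [597.7  38.6  15.7] [597.8  38.6  16. ]
```

View pics/w3.png

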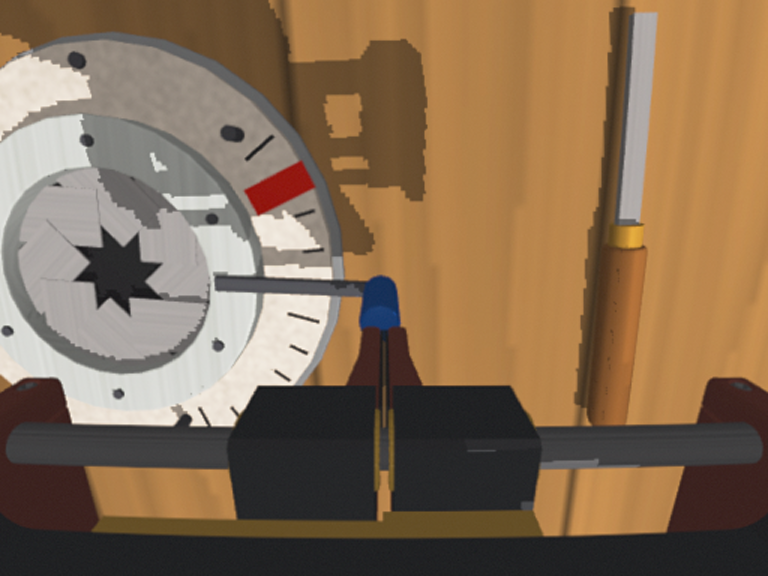

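The lever has followed the push: the knob is at (380,300), the arm runs along row 285, and the red mark is centred near (281,188). It needs about 25° more. I'll measure the angles precisely.

```bash
cat > a.py <<'E'
from h import *
from scipy.optimize import least_squares
def meas(p):
    im=p["pixels"].astype(int); r,g,b=im[...,0],im[...,1],im[...,2]
    K=np.array([[p["fx"],0,p["cx"]],[0,p["fy"],p["cy"]],[0,0,1.]])
    v,u=np.mgrid[0:384,0:512]; uv=np.stack([u,v],-1).reshape(-1,1,2).astype(float)
    n=cv2.undistortPoints(uv,K,np.array(p["dist_coeffs"],float))[:,0]
    D=np.c_[n[:,0],-n[:,1],-np.ones(len(n))]@p["W"][:3,:3].T; c=p["W"][:3,3]
    X=(c+D*p["range_z"].reshape(-1,1)).reshape(384,512,3)
    z=X[...,2]; rad=np.hypot(X[...,0]-501,X[...,1]+3)
    m=(abs(z-34)<2)&(rad<95)&(rad>70)
    P=X[m][:,:2]; ang=np.degrees(np.arctan2(P[:,1]+3,P[:,0]-501)); rr=rad[m]
    E=[]
    inb=(u[m]>3)
    for k in range(-180,180,3):
        s=(ang>=k)&(ang<k+3)
        if s.sum()>5 and u[m][s].min()>3: E.append(P[s][rr[s].argmax()])
    E=np.array(E)
    f=least_squares(lambda q:np.hypot(*(E-q[:2]).T)-q[2],[501,-3,84],loss="soft_l1"); C=f.x[:2]
    red=(r>90)&(g<60)&(b<60)&(abs(z-16)<4)&(rad>80)&(rad<130)
    Q=(c+D*((16-c[2])/D[:,2])[:,None]).reshape(384,512,3)[red][:,:2]
    box=cv2.minAreaRect(Q.astype(np.float32))
    a=np.array(box[0])-C
    am=(abs(z-38)<1.8)&(rad>88)&(rad<135)
    A=(c+D*((38-c[2])/D[:,2])[:,None]).reshape(384,512,3)[am][:,:2]
    ab=cv2.minAreaRect(A.astype(np.float32))
    l=np.array(ab[0])-C
    print("C",f.x.round(1),len(E),"mark",np.round(box,1) if 0 else box,"r",np.hypot(*a).round(1),"deg",np.degrees(np.arctan2(a[1],a[0])).round(2))
    print("lever",ab,"deg",np.degrees(np.arctan2(l[1],l[0])).round(2),"N",len(Q),len(A))
if __name__=="__main__":
    import sys
    p=np.load("last.npy",allow_pickle=True).item() if len(sys.argv)<2 else shot("wrist")
    if len(sys.argv)>1: save(p,sys.argv[1],s=1.5)
    meas(p)
E
python3 a.py
```

```text
C [502.4  -2.4  83.2] 87 mark ((598.2860107421875, 39.05562973022461), (35.52555847167969, 14.95068645477295), 23.613874435424805) r 104.5 deg 23.38
lever ((612.105224609375, -10.819042205810547), (8.39970874786377, 46.62163543701172), 85.47754669189453) deg -4.38 N 804 583
```

Run:
```python
from h import *
P=lambda f:np.array([502.4,-2.4])+151.5*np.array([np.cos(np.radians(f)),np.sin(np.radians(f))])
f=-9.7;c=P(f);o=[]
for i in range(13):
    f+=2; d=np.round(P(f)-c,1); c=c+d; o.append([*map(float,d),0])
print(o)
```

```text
[[0.8, 5.2, 0], [0.6, 5.3, 0], [0.5, 5.2, 0], [0.2, 5.3, 0], [0.1, 5.3, 0], [-0.2, 5.3, 0], [-0.3, 5.3, 0], [-0.4, 5.3, 0], [-0.7, 5.2, 0], [-0.9, 5.2, 0], [-1.0, 5.2, 0], [-1.2, 5.1, 0], [-1.4, 5.1, 0]]
```

play_rows(
  dp=[
    [0.8,5.2,0],
    [0.6,5.3,0],
    [0.5,5.2,0],
    [0.2,5.3,0],
    [0.1,5.3,0],
    [-0.2,5.3,0],
  ],
  yaw=[2,2,2,2,2,2],
)

```text
t: 6.47
ee_pos: [653.6, 2.6, 62.5]
orientation: [2.025, 2.4, -0.0]
ft_force: [-3.4, -2.9, 6.1]
width: 0.6
grasp_force: 3.2
```

play_rows(
  dp=[
    [-0.3,5.3,0],
    [-0.4,5.3,0],
    [-0.7,5.2,0],
    [-0.9,5.2,0],
    [-1,5.2,0],
    [-0.6,2.5,0],
    [0,0,0],
  ],
  yaw=[2,2,2,2,2,1,0],
)

```text
t: 7.05
ee_pos: [649.5, 31.8, 62.4]
orientation: [1.786, 2.583, 0.0]
ft_force: [-4.3, -0.3, 6.3]
width: 0.5
grasp_force: 3.2
```

```bash
python3 a.py w4.png
```

```text
C [502.2  -2.2  83.4] 87 mark ((598.2216186523438, 39.41450500488281), (35.344356536865234, 15.040780067443848), 23.723365783691406) r 104.7 deg 23.43
lever ((606.8745727539062, 31.89904022216797), (46.70564270019531, 8.45444107055664), 17.778654098510742) deg 18.05 N 702 588
```

play_rows(
  dp=[
    [-1.0,4.2,0],
    [-1.1,4.2,0],
    [-1.2,4.1,0],
    [0,0,0],
    [0,0,0],
  ],
  yaw=[1.7,1.7,1.6,0,0],
)

```text
t: 7.52
ee_pos: [646.1, 44.2, 62.4]
orientation: [1.674, 2.658, 0.0]
ft_force: [-5.2, -0.9, 6.6]
width: 0.2
grasp_force: 3.5
```

```bash
python3 a.py w5.png
```

```text
C [502.3  -2.1  83.3] 86 mark ((597.3982543945312, 41.76686477661133), (34.52476119995117, 10.005943298339844), 22.912843704223633) r 104.8 deg 24.74
lever ((603.6754760742188, 40.56104278564453), (46.74338150024414, 8.462759017944336), 22.32815933227539) deg 22.81 N 453 582
```

play_rows(
  dp=[
    [-0.5,1.5,0],
    [0,0,0],
    [0,0,0],
  ],
  yaw=[0.6,0,0],
)

```text
t: 7.82
ee_pos: [645.8, 45.3, 62.4]
orientation: [1.66, 2.666, -0.0]
ft_force: [-4.0, -1.6, 6.5]
width: 0.5
grasp_force: 3.3
```

play_rows(
  dp=[
    [1,-4,0],
    [3,-8,0],
    [5,-12,0],
    [3,-8,10],
    [0,0,30],
    [0,0,38],
    [0,0,38],
    [0,0,30],
  ],
  yaw=[0,0,0,0,0,0,0,0],
)

```text
t: 8.48
ee_pos: [658.9, 13.3, 211.2]
orientation: [1.659, 2.663, 0.004]
ft_force: [0.6, -0.1, 0.6]
width: 0.5
grasp_force: 0.0
```

```bash
python3 a.py w6.png
```

```text
C [501.7  -2.2  83. ] 119 mark ((598.0931396484375, 38.91496276855469), (34.99599838256836, 14.52197265625), 25.0488338470459) r 104.8 deg 23.09
lever ((609.2014770507812, 24.217273712158203), (46.57344055175781, 8.248957633972168), 13.456537246704102) deg 13.79 N 289 224
```

View pics/w6.png

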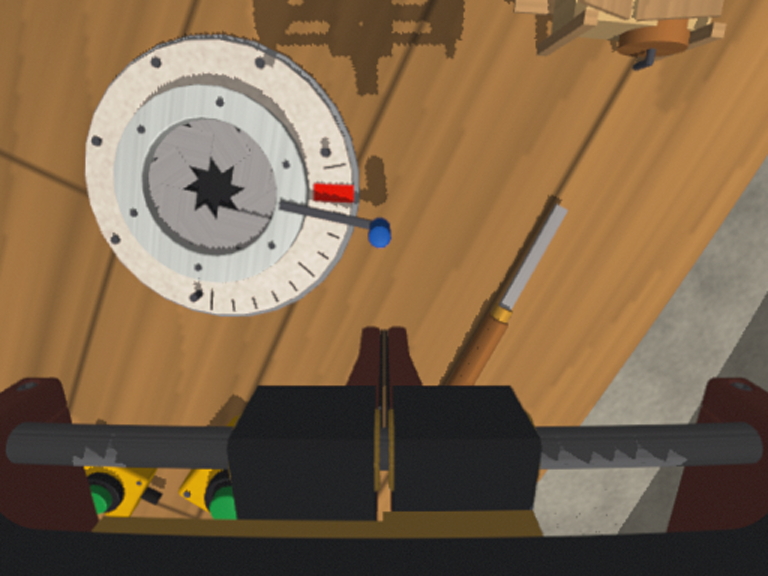

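The picture shows the lever at about (330,215), below the red mark at (333,192): it came back about 9° on retreat. I'll push it again, and this time check right after a small withdrawal.

play_rows(
  dp=[
    [-2,-5,-35],
    [-2,-4,-35],
    [0,0,-35],
    [0,0,-30],
    [0,0,0],
    [0,0,0],
  ],
  yaw=[-3,-2,0,0,0,0],
)

```text
t: 9.03
ee_pos: [653.0, 4.3, 71.4]
orientation: [-1.775, -2.59, 0.002]
ft_force: [0.6, 0.4, 0.8]
width: 0.8
grasp_force: 0.0
```

play_rows(
  dp=[
    [-1,4,0],
    [-1,4,0],
    [-1,4,0],
    [-1,4,0],
    [-1,4,0],
    [0,0,0],
  ],
  yaw=[0,0,0,0,0,0],
)

```text
t: 9.53
ee_pos: [648.5, 25.2, 72.5]
orientation: [1.774, 2.592, 0.001]
ft_force: [-0.6, -0.0, -0.7]
width: 0.6
grasp_force: 0.0
```

```bash
python3 a.py w7.png
```

```text
C [501.9  -2.4  83.4] 93 mark ((598.315185546875, 39.11372375488281), (35.38237762451172, 15.536944389343262), 23.880207061767578) r 104.9 deg 23.28
lever ((609.0888061523438, 24.286409378051758), (46.96330642700195, 8.535075187683105), 13.52097225189209) deg 13.96 N 684 537
```

Run:
```python
import cv2; im=cv2.imread("pics/w7.png"); cv2.imwrite("pics/w7c.png",cv2.resize(im[150:420,250:550],None,fx=2,fy=2))
```

```text
(no output)
```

View pics/w7c.png

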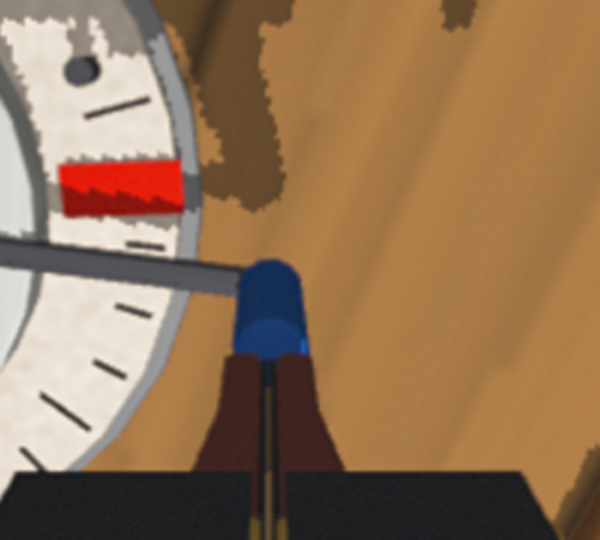

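The crop shows the knob at (270,310) with the finger tips just touching its near side, and the arm one tick short of the red mark. I'll check the finger geometry against depth.

Run:
```python
from h import *
p=shot("wrist"); o=ctrl.get_obs(); print(np.round(o["ee_pos"],1),np.round(o["ft_force"],1))
T=np.eye(4);T[:3,:3]=R.from_rotvec(o["orientation"]).as_matrix();T[:3,3]=o["ee_pos"]
Ti=np.linalg.inv(T)
for col in (238,246,257,268):
  for v in range(195,262,5):
    X=depth(p,(col,v)); t=(Ti@np.r_[X,1])[:3]; print(col,v,p["pixels"][v,col],X.round(1),"tool",t.round(1))
```

```text
[648.5  24.5  72.1] [-0.6 -0.2 -0.9]
238 195 [89 88 94] [632.9  27.8  38.1] tool [  8.6 -13.3  34.1]
238 200 [173 126  73] [636.9  10.   -2. ] tool [ -9.4 -16.1  74.1]
238 205 [172 123  69] [638.6   5.5  -1. ] tool [-14.2 -16.1  73.1]
238 210 [168 121  69] [640.3   1.2   0.8] tool [-18.8 -16.1  71.3]
238 215 [165 119  69] [ 6.422e+02 -4.000e+00  2.000e-01] tool [-24.3 -16.2  72. ]
238 220 [164 118  68] [ 6.44e+02 -9.00e+00  3.00e-01] tool [-29.6 -16.3  71.8]
238 225 [163 118  69] [ 6.459e+02 -1.410e+01  3.000e-01] tool [-35.  -16.4  71.8]
238 230 [161 117  67] [647.9 -19.7  -0.8] tool [-41.  -16.6  72.9]
238 235 [157 115  66] [ 6.497e+02 -2.450e+01  1.000e-01] tool [-46.1 -16.6  72. ]
238 240 [75 47 36] [636.7  32.9 125.6] tool [ 12.   -8.  -53.5]
238 245 [62 35 32] [637.   32.8 130.7] tool [ 11.8  -7.6 -58.6]
238 250 [61 35 30] [637.1  33.6 137.1] tool [ 12.5  -7.3 -65. ]
238 255 [64 36 33] [637.4  33.6 141.7] tool [ 12.5  -7.  -69.6]
238 260 [29 31 33] [632.2  54.8 182.2] tool [  34.    -4.1 -110.1]
246 195 [34 45 72] [638.5  32.5  45.7] tool [11.1 -6.4 26.4]
246 200 [44 51 80] [63
[... 1916 characters left out ...]
0 [36 47 84] [653.   39.2  81.8] tool [12.1  9.6 -9.6]
268 215 [ 30  89 172] [653.8  36.9  84.5] tool [  9.5   9.5 -12.4]
268 220 [60 31 26] [652.1  39.5 100.2] tool [ 12.6   8.8 -28.1]
268 225 [62 38 32] [652.   38.9 106.7] tool [ 12.2   8.5 -34.6]
268 230 [62 36 32] [651.7  38.8 113.4] tool [ 12.1   8.2 -41.3]
268 235 [60 35 27] [651.5  38.6 119.7] tool [ 12.    8.  -47.6]
268 240 [64 37 34] [651.   39.  126.6] tool [ 12.5   7.7 -54.4]
268 245 [63 36 33] [651.1  38.4 131. ] tool [ 12.    7.5 -58.9]
268 250 [62 35 31] [650.7  38.7 136.8] tool [ 12.4   7.2 -64.7]
268 255 [64 36 32] [650.7  38.2 140.7] tool [ 11.9   7.1 -68.6]
268 260 [31 32 34] [640.5  58.5 183. ] tool [  34.5    5.  -110.9]
```

The depth explains it. The finger ends sit about 23 mm above the reported TCP, so at TCP 62 they rested on the knob's top and carried it by friction. I'll back off, go lower (TCP about 40) and push from the side.

play_rows(
  dp=[
    [0,0,8],
    [3,-8,0],
    [3,-9,0],
    [2,-8,0],
    [0,0,-14],
    [0,0,-14],
    [0,0,-12],
    [0,0,0],
  ],
  yaw=[0,0,0,0,0,0,0,0],
)

```text
t: 10.3
ee_pos: [653.4, -0.7, 35.6]
orientation: [-1.773, -2.587, 0.005]
ft_force: [-0.1, -0.2, -0.2]
width: 0.7
grasp_force: 0.0
```

play_rows(
  dp=[
    [-0.5,2,0],
    [-0.5,2,0],
    [-0.5,2,0],
    [-0.5,2,0],
    [-0.5,2,0],
    [0,0,0],
  ],
  yaw=[0,0,0,0,0,0],
)

```text
t: 10.8
ee_pos: [654.1, 9.8, 40.3]
orientation: [1.774, 2.592, 0.001]
ft_force: [0.8, 0.1, 0.2]
width: 0.4
grasp_force: 0.0
```

```bash
python3 a.py w8.png
python3 - <<'E'
import cv2; im=cv2.imread("pics/w8.png"); cv2.imwrite("pics/w8c.png",cv2.resize(im[150:420,250:550],None,fx=2,fy=2))
E
```

```text
C [502.2  -2.1  83.2] 75 mark ((598.2710571289062, 39.07706832885742), (35.581871032714844, 15.424848556518555), 23.18954086303711) r 104.5 deg 23.21
lever ((609.1284790039062, 24.14523696899414), (46.757171630859375, 8.37123966217041), 13.559700965881348) deg 13.8 N 939 759
```

View pics/w8c.png

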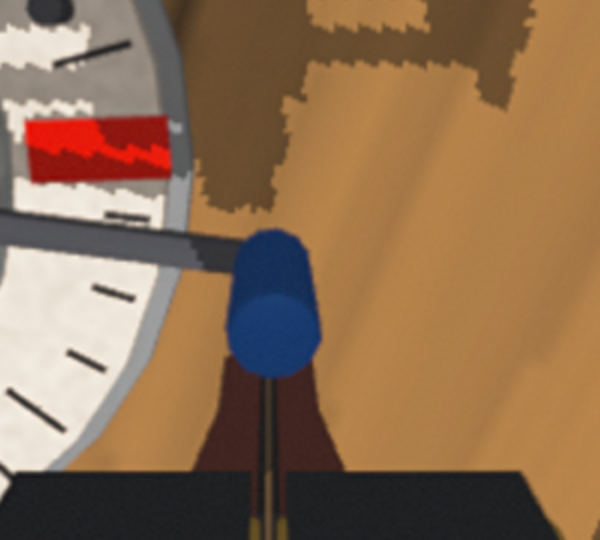

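The knob now hides the finger tips, which are behind it and below its top, about 3 mm short of contact. Pushing.

play_rows(
  dp=[
    [-0.6,3,0],
    [-0.6,3,0],
    [-0.7,4,0],
    [-0.8,4,0],
    [-0.9,4,0],
    [-1,4,0],
    [-0.5,1.5,0],
    [0,0,0],
  ],
  yaw=[0,0,0.4,0.4,0.4,0.4,0.4,0],
)

```text
t: 11.52
ee_pos: [648.7, 33.4, 39.8]
orientation: [-1.729, -2.623, -0.0]
ft_force: [-0.3, -0.4, -0.7]
width: 0.5
grasp_force: 0.0
```

```bash
python3 a.py w9.png
```

```text
C [502.4  -2.   83.1] 67 mark ((597.5408935546875, 40.82858657836914), (35.37970733642578, 11.137283325195312), 23.18182945251465) r 104.3 deg 24.21
lever ((604.2291259765625, 38.82854461669922), (46.590152740478516, 8.271927833557129), 21.745914459228516) deg 21.82 N 652 739
```

play_rows(
  dp=[
    [-0.5,1.2,0],
    [-0.5,1.2,0],
    [-0.5,1.2,0],
    [0,0,0],
    [0,0,0],
  ],
  yaw=[0.4,0.4,0.4,0,0],
)

```text
t: 11.98
ee_pos: [647.4, 36.4, 39.8]
orientation: [1.703, 2.64, 0.0]
ft_force: [1.5, -1.1, -0.6]
width: 0.3
grasp_force: 0.6
```

play_rows(
  dp=[
    [1,-3,0],
    [2,-6,0],
    [4,-12,0],
    [4,-12,0],
    [0,0,30],
    [0,0,38],
    [0,0,20],
    [0,0,0],
  ],
  yaw=[0,0,0,0,0,0,0,0],
)

```text
t: 12.65
ee_pos: [662.0, 1.8, 133.2]
orientation: [1.7, 2.633, 0.007]
ft_force: [0.1, 0.1, 0.4]
width: 0.6
grasp_force: 0.0
```

```bash
python3 a.py w10.png
python3 - <<'E'
import cv2; im=cv2.imread("pics/w10.png"); cv2.imwrite("pics/w10c.png",cv2.resize(im[100:400,150:550],None,fx=2,fy=2))
E
```

```text
C [501.8  -2.3  83.2] 119 mark ((597.74072265625, 39.5460205078125), (34.00366973876953, 13.511629104614258), 24.114091873168945) r 104.7 deg 23.58
lever ((603.1170654296875, 40.80192565917969), (46.30129623413086, 7.7425665855407715), 24.104589462280273) deg 23.06 N 163 379
```

View pics/w10c.png

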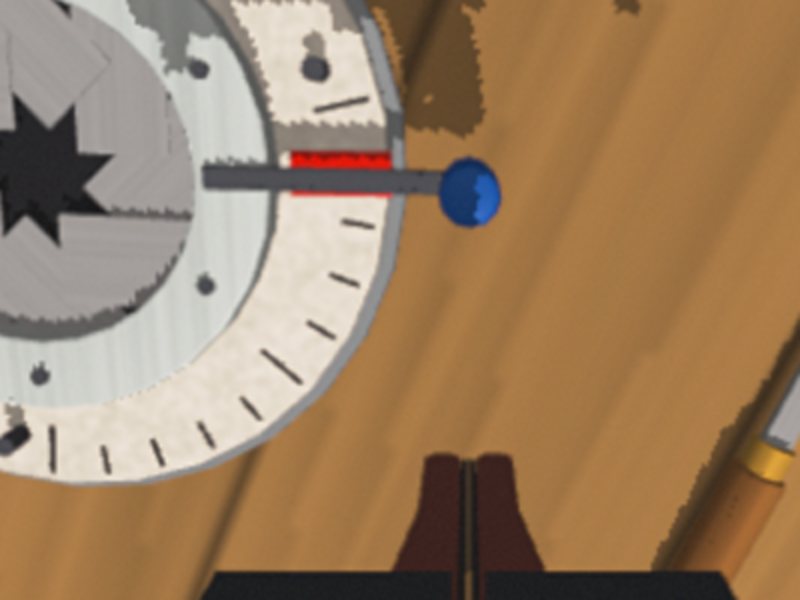

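The arm lies inside the red mark: its centre line is at row 180 and red shows on both sides (rows 150 to 195), with the knob free at (470,192). The measured error is about 0.5° (1 mm). On to the button.

play_rows(
  dp=[
    [0,0,30],
    [-8,-18,20],
    [-15,-34,10],
    [-15,-34,0],
    [-15,-34,0],
    [-15,-34,0],
    [-15,-34,0],
    [-15,-34,0],
  ],
  yaw=[0,0,0,0,0,0,0,0],
)

```text
t: 13.37
ee_pos: [558.3, -220.5, 186.2]
orientation: [-1.701, -2.638, 0.001]
ft_force: [-0.4, -0.4, 0.8]
width: 0.5
grasp_force: 0.0
```

play_rows(
  dp=[
    [-15,-34,0],
    [-15,-34,0],
    [-15,-34,-10],
    [-15,-34,-20],
    [0,0,0],
    [0,0,0],
  ],
  yaw=[0,0,0,0,0,0],
)

```text
t: 13.87
ee_pos: [497.9, -355.3, 155.3]
orientation: [-1.705, -2.633, -0.001]
ft_force: [0.2, -0.6, -0.2]
width: 0.7
grasp_force: 0.0
```

```bash
python3 m.py w11.png
```

```text
[ 499. -354.  156.]
start_top 0.93 [ 71. 172.] [ 321.7 -416.    72.5] 
start_top 0.83 [407. 178.] [ 633.7 -283.1   71.5] 
start_top 0.59 [257. 184.] [ 500.5 -355.    54.6]
```

View pics/w11.png

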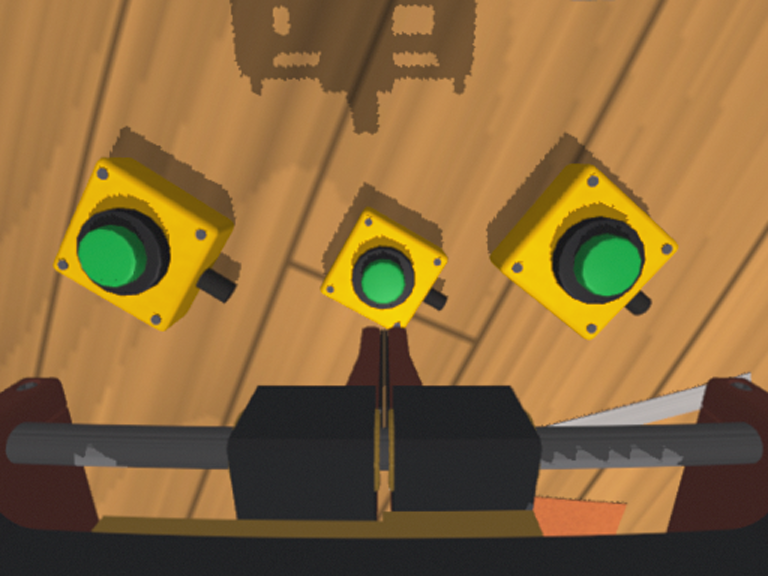

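The smallest box is centred ahead of the fingers at (383,283), with the two larger ones at (110,255) and (610,260). Its button at (500.5,-355,54.5) lies under the TCP. Descending.

play_rows(
  dp=[
    [1.5,-1,-25],
    [0,0,-30],
    [0,0,-25],
    [0,0,-15],
    [0,0,-10],
    [0,0,0],
    [0,0,0],
  ],
  yaw=[0,0,0,0,0,0,0],
)

```text
t: 14.75
ee_pos: [502.5, -354.9, 53.4]
orientation: [1.701, 2.641, -0.0]
ft_force: [-0.9, 0.3, 0.7]
width: 0.4
grasp_force: 0.0
```

play_rows(
  dp=[
    [0,0,-4],
    [0,0,-4],
    [0,0,-4],
    [0,0,-3],
    [0,0,0],
  ],
  yaw=[0,0,0,0,0],
)

```text
t: 15.17
ee_pos: [501.7, -355.1, 37.6]
orientation: [-1.702, -2.64, -0.0]
ft_force: [-0.2, 0.9, 0.5]
width: 0.5
grasp_force: 0.0
```

play_rows(
  dp=[
    [0,0,-2],
    [0,0,-2],
    [0,0,-2],
    [0,0,0],
    [0,0,0],
  ],
  yaw=[0,0,0,0,0],
)

```text
t: 15.58
ee_pos: [501.9, -355.2, 31.9]
orientation: [-1.702, -2.64, -0.0]
ft_force: [-0.6, -0.2, -0.5]
width: 0.9
grasp_force: 0.0
```

play_rows(
  dp=[
    [0,0,-1],
    [0,0,-1],
    [0,0,-1],
    [0,0,0],
  ],
  yaw=[0,0,0,0],
)

```text
t: 15.92
ee_pos: [502.1, -355.3, 29.1]
orientation: [1.702, 2.64, 0.0]
ft_force: [0.1, -0.1, 3.6]
width: 0.6
grasp_force: 1.4
```

play_rows(
  dp=[
    [0,0,-1],
    [0,0,-1],
    [0,0,-1],
    [0,0,-1],
    [0,0,0],
  ],
  yaw=[0,0,0,0,0],
)

```text
t: 16.33
ee_pos: [502.1, -355.3, 25.5]
orientation: [1.702, 2.64, -0.0]
ft_force: [-0.9, 1.8, 7.2]
width: 0.7
grasp_force: 3.7
```

play_rows(
  dp=[
    [0,0,-0.7],
    [0,0,-0.6],
    [0,0,0],
  ],
  yaw=[0,0,0],
)

```text
t: 16.58
ee_pos: [502.2, -355.4, 25.3]
orientation: [1.702, 2.64, -0.0]
ft_force: [-4.2, 2.8, 16.5]
width: 0.1
grasp_force: 8.7
```

The button bottomed out: z stalled at 25.3 with 16.5 N. Lifting off, then checking the lever and the button.

play_rows(
  dp=[
    [0,0,4],
    [0,0,6],
    [0,0,15],
    [0,0,30],
    [0,0,40],
    [0,0,40],
    [0,0,40],
    [0,0,0],
  ],
  yaw=[0,0,0,0,0,0,0,0],
)

```text
t: 17.25
ee_pos: [505.8, -357.9, 207.0]
orientation: [1.695, 2.63, -0.001]
ft_force: [0.5, -1.3, 1.2]
width: 0.4
grasp_force: 0.0
```

play_rows(
  dp=[
    [0,35,20],
    [0,35,20],
    [0,35,20],
    [0,35,0],
    [0,0,0],
    [0,0,0],
  ],
  yaw=[0,0,0,0,0,0],
)

```text
t: 17.75
ee_pos: [502.0, -213.8, 258.9]
orientation: [1.698, 2.642, -0.0]
ft_force: [-0.0, -0.5, 0.4]
width: 0.2
grasp_force: 0.0
```

```bash
python3 a.py w12.png; python3 m.py w13.png; python3 -c "
from h import *
p=shot('scene')
for r in models.landmark_of(p,'start_top')[:4]: print(np.round(r['location']),depth(p,r['location']).round(1))
save(p,'s2.png',s=1.5)"
```

```text
C [501.4  -2.8  83. ] 72 mark ((600.874755859375, 35.95174789428711), (31.396339416503906, 6.466794490814209), 26.057151794433594) r 106.8 deg 21.29
lever ((603.7656860351562, 39.96880340576172), (46.72118377685547, 8.784631729125977), 22.27499008178711) deg 22.68 N 117 226
[ 502. -216.  258.]
port 0.72 [316.  25.] [500.6  -8.1  16.7] [501.8  -2.8   0. ]
lever_knob 0.55 [460.  12.] [643.6  58.2  84.3] [643.3  57.8  85. ]
lever_knob 0.36 [481. 119.] [787.4 -13.8  21.6] [739.8 -33.2  85. ]
lever_pointer 0.57 [403.  20.] [600.6  40.3  38.1] [600.7  40.3  38. ]
mark_mid 0.7 [392.  23.] [590.   30.6  36.8] [596.1  39.5  16. ]
start_top 0.91 [317. 242.] [ 634.  -280.6   70.5] 
start_top 0.83 [216. 245.] [ 499.9 -356.6   54.2] 
start_top 0.68 [ 88. 239.] [ 319.7 -419.5   71. ] 
start_top 0.43 [399.  20.] [596.9  38.5  37.5] 
[163. 210.] [ 642.9 -283.1   71.2]
[149. 174.] [ 431.6 -385.8    0.7]
```

```bash
python3 -c "
from h import *
print(ticket.close_job())"
```

```text
the job is handed in; nothing more can be done
None
```

The lever arm lies within the red mark, about 0.5° (1 mm) off centre by measurement; I then pressed the smallest green button fully, it came back up, and I handed the job in. On the first push the finger ends rested on the knob's top at about 6 N and dragged the lever 9° back as I withdrew, so I redid the push from the side.

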